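Level the packing scale and load its check weight

TASK

Level the steel platform of the packing scale by turning its blue foot knobs, whichever need it and whichever way, until both red balls rest between their black marks. Then set the brass check weight upright inside the circle in the middle of the platform without dropping it. Do not push or lean on the platform, and leave everything else where it is.

Things in the scene. Friction and masses are not known exactly. Their poses are not given: they have to be found in the camera images.
- scale: The packing scale: grey fixed base that does not move, 130 mm square housing, with a foot arm to the front (its -x). On it a yellow cross bar, hinged about scale y, carries the platform, the side knob on its left end (+y) and a level on its right end. A grey readout box 50 mm high stands at its back. Origin on the worktop under the middle of the platform; z up. Yaw within 0.3 rad of the world's.
- platform: Steel platform, 170 x 170 x 8 mm, hinged at its centre about scale x on the cross bar, which is itself hinged about scale y through the same centre. Origin at the plate's centre, 72 mm above the worktop, 4 mm below its top. A white level channel (86 x 20 mm, 18 mm high with its ball) lies along its far (+x) edge, 73 mm from the middle.
- platform_top (a point): Centre of the platform's top face, middle of the blue circle (92 mm across); its z axis is the normal of the platform and points straight up when level. Axes turn with the platform.
- front_knob_grip (a point): Blue fluted round knob on the front foot: 44 mm across, 32 mm high, upright axis. This point is on its axis at mid-height, 58 mm above the worktop, 160 mm in front (-x of the scale) of the platform's centre. It turns without rising.
- front_knob (a joint): Turn of the front knob in rad, growing clockwise seen from above, stops at -1.6 and 1.6. Clockwise raises the platform's front (-x) edge: the platform turns about scale y by 0.06 rad per rad of knob. It stays where it is left; friction about 0.12 N m. 0 is level.
- side_knob_grip (a point): Blue fluted round knob on the left end of the cross bar, same as the front knob; it leans fore and aft with the cross bar by up to 0.08 rad and is upright once the front knob is set. This point is on its axis at mid-height, 58 mm above the worktop, 160 mm to the left (+y of the scale) of the platform's centre.
- side_knob (a joint): Turn of the side knob in rad, growing clockwise seen from above, stops at -1.6 and 1.6. Clockwise raises the platform's left (+y) edge: the platform turns about scale x by 0.06 rad per rad of knob. It stays where it is left; friction about 0.12 N m. 0 is level.
- front_ball (a joint): Red 12 mm ball in the white channel on the cross bar's right end, 108 mm to the right (-y) of the platform's centre; value is its place along scale x in m, 0 in the middle of the two black marks (20 mm clear between them). It rolls to the lower end, 20 mm per rad of the front knob: + when the front edge is high.
- side_ball (a joint): Red 12 mm ball in the channel along the far (+x) edge of the platform; value is its place along platform y in m, 0 in the middle of the two black marks (20 mm clear between them). It rolls to the lower end, 20 mm per rad of the side knob: - when the left edge is high.
- check_weight: Brass check weight of about 500 g, standing upright on the worktop to the robot's right: body 42 mm across and 38 mm high, neck, and a round head 28 mm across from 53 to 68 mm above its underside. Origin at the centre of its underside, z up.
- jar: Amber glass jar with white cap, 60 mm across, 85 mm high; a bystander, origin at the centre of its underside.
- cup: Open steel cup, 68 mm across at the rim, 75 mm high; a bystander, origin at the centre of its underside.
- slice_a: Dried apple slice, a tan ring 72 mm across, 9 mm thick; a bystander, origin at the centre of its underside.
- slice_b: Dried apple slice, a tan ring 72 mm across, 9 mm thick; a bystander, origin at the centre of its underside.
- slice_c: Dried apple slice, a tan ring 72 mm across, 9 mm thick; a bystander, origin at the centre of its underside.
- snips: Red-handled snips lying flat, 160 mm long; a bystander, origin at the centre of its underside.
- bowl: White ceramic bowl, 120 mm across, 50 mm high; a bystander, origin at the centre of its underside.

How it is judged (in metres and radians):
On the way:
1. the platform is level (within 1 degree, 0.018 rad) with the check weight not yet on it (angle between platform_top's own z axis and vertical below 0.018 rad and contact force between check_weight and platform below 0.1 N), for 0.3 s.
At the end, for the whole second after the job is handed in: The platform is level within 0.018 rad (1 degree; both balls between their marks), and the check weight stands upright (within 0.1 rad) and at rest on the platform's top, its centre within 25 mm of the platform's centre (angle between platform_top's own z axis and vertical below 0.018 rad and horizontal distance between check_weight and platform_top below 0.025 m and z of check_weight in the frame of platform_top between -0.006 and 0.006 m and angle between check_weight's own z axis and vertical below 0.1 rad and linear speed of check_weight below 0.02 m/s); the robot touches nothing.
It fails at once if the robot pushes or leans on the platform with more than 15 N (contact force between any of the fingers, the arm and platform above 15 N).
It fails at once if the check weight is dropped (moves faster than 0.45 m/s while the fingers do not touch it: a fall of about 10 mm) (contact force between the fingers and check_weight below 0.05 N and linear speed of check_weight above 0.45 m/s).
It fails at once if a bystander (jar, cup, slices, snips, bowl) is moved by more than 40 mm (distance of any of jar, cup, slice_a, slice_b, slice_c, snips, bowl from where it was at the start of the episode above 0.04 m).
It also fails if it takes over 64 s, if anything falls off the work surface, if the arm or the gripper's body presses on something with over 40 N, if the wrist force passes 120 N, or if a joint passes its speed limit or range.

ROBOT

A 7-joint arm with a two-finger parallel gripper is mounted at the origin on the work surface. World frame = base frame: x ahead of the robot, y to its left, z up, the work surface at z = 0. Lengths are in mm, angles in rad, forces in N, time in s.
With the tool pointing down it reaches from about 400 to 900 mm from the base axis. Payload 5.6 kg.
Tool frame: the origin (TCP) lies midway between the tips of the shut fingers; the grasp point (between the pads) lies 19 mm behind it; z points along the fingers, y is the line along which they close (so a half turn about z gives the same grasp; the last joint's range is limited). The gripper opens to 92 mm and grips with 3 to 60 N. Pads are 20 mm wide; open, the fingers measure 128 mm over their backs; the gripper's body (75 mm by 189 mm) begins 69 mm behind the grasp point.
Start: joints at [1.093, 0.468, -0.012, 1.603, 0.006, 1.071, -0.056], TCP at [273.76, -589.546, 214.592] pointing down, gripper open.
Joint ranges: [-2.53, 2.53], [-0.31, 2.02], [-1.57, 1.55], [0.28, 2.44], [-1.29, 4.43], [0.15, 1.84], [-2.92, 2.92]. Speed limits (rad/s): [2.57, 2.57, 3.14, 3.14, 3.14, 3.14, 3.14].

INTERFACE

Orientations are given as a rotation vector (axis times angle).
In Python, from cell import robot, grip, kin, viewer gives the robot as it stands. Calls block until the motion is done:
- robot.movep(position, orientation): joint-space move of the TCP to a pose.
- robot.servo_line(position, feed=150, rotation=None): straight line of the TCP; rotation=None keeps the orientation; feed is the mean speed in mm/s.
- robot.goto_joints(angles): joint-space move.
- grip(opening, newtons=None): opening from 0.0 (shut) to 1.0 (fully open); newtons is the grip in N (None keeps the last); returns when the fingers have stopped.
- robot.hold(seconds).
- kin.ik(position, orientation): joint angles nearest the present ones, or None.
- robot.observe(): the state.
- viewer.read_camera(name): name is "side" or "top" or "wrist"; returns the picture (420x560x3 uint8, red, green, blue); there is no depth.
- viewer.camera_info(name): a dict with "camera_matrix" (3x3 intrinsics, pixels), "k1" (the pictures are not rectified: a ray, as slopes to the right and down, at radius r is drawn at 1 + k1 r^2 times it, then the intrinsics apply), "R" (3x3) and "t" (3): a world point X has camera coordinates R X + t. Camera axes: x right, y down, z forward; pixel columns grow to the right and rows downward; lengths in mm; the calibration is good to about 2 mm. A picture is of the moment at which its call begins: read the wrist's pose just before it. camera_info takes no time and is no camera call; for the wrist camera it gives the pose at the moment of the call.
A pose or a line that the arm cannot do raises robot.IKError and nothing moves.
- robot.job_done(): hands the job in; it is judged then, once.
Trained networks look in the newest picture that a camera, given by its name, has taken for a name from the list of things; names that differ only in an ending like _2 or _b are one class to them, and where a whole thing is asked for, a point or a joint stands for the part that bears it (a point fixed in the world has none). Each returns a list of dicts, best first, with "confidence" (0 to 1); they miss things now and then, are a little off and sometimes report something else, mostly with a low value. They report only what shows in the picture. A call takes as long as a camera call.
- viewer.silhouettes(name, camera): "mask" (420x560 bool, what is visible of it).
- viewer.pinpoint(name, camera): "at" ([x, y, z] in mm, in the coordinates of the camera as it stood for that picture, good to about 4 mm: a listed point, or the origin of a listed thing).
The state is a dict: "t": time; "joints": joint angles; "joint_velocities": joint speeds; "joint_torque": joint torques, N m; "tcp_pos": TCP position; "tcp_rot": TCP orientation; "contact_force": force on the tool from outside, world axes, zero at the start; "wrist_torque": the same for the moment, N m; "grip_width": opening from 0.0 (shut) to 1.0 (fully open); "grip_force": force on a finger pad.
Only numpy, scipy, OpenCV 4.12 (cv2) and the standard library are available. Lean on these libraries where they do the work, as an engineer would, in place of code of your own. Each camera call takes 0.05 s, during which the arm holds its last target. There are 200 camera calls.

## Working session

There is one attempt and no reset: what is moved stays moved. The work goes in short steps, each a Python script; the robot and the scene stay as the last script left them, time stands still between calls to the robot, and variables do not carry over. Pictures are saved under pics/ and viewed, at most 10 in all, crops included, and the job is handed in when it is done.

```bash
ls; mkdir -p pics
cat > h.py <<'E'
import numpy as np, cv2
from scipy.spatial.transform import Rotation as Rn
from cell import robot, grip, kin, viewer
def cam2w(cam,p,ci=None):
    ci=ci or viewer.camera_info(cam); R=np.array(ci['R']);t=np.array(ci['t']); return R.T@(np.array(p)-t)
def find(name,cam,n=2):
    return [(round(d['confidence'],2),cam2w(cam,d['at']).round(1)) for d in viewer.pinpoint(name,cam)[:n]]
def snap(cam,fn):
    im=viewer.read_camera(cam); cv2.imwrite('pics/'+fn,im[:,:,::-1]); return im
def down(yaw):  # tool z down, tool x at yaw
    return (Rn.from_euler('z',yaw)*Rn.from_euler('x',np.pi)).as_rotvec()
E
python3 - <<'E'
from h import *
s=robot.observe(); print(s['tcp_rot'],s['t'])
ims=[]
for c in ['top','side']:
    ims.append(snap(c,c+'0.png'))
    for n in ['scale','platform_top','front_knob_grip','side_knob_grip','check_weight','jar','cup','slice_a','snips','bowl','front_ball','side_ball']:
        try: print(c,n,*find(n,c,3 if n=='slice_a' else 2))
        except Exception as e: print(c,n,repr(e))
    print(viewer.camera_info(c))
print(robot.observe()['t'])
E
```

```text
pics
[-3.06609043e+00 -6.77156574e-01  7.44574695e-04] 0.0
top scale (0.61, array([613.9, -12. ,   0.7]))
top platform_top (0.92, array([612.3,  -6. ,  74.1]))
top front_knob_grip (0.69, array([452. ,  -3.5,  56.7]))
top side_knob_grip (0.59, array([614.6, 150.9,  60.3])) (0.46, array([424.8, 408.7,   1.4]))
top check_weight (0.86, array([ 498.1, -411.7,    1.5]))
top jar (0.81, array([ 454.7, -295.2,   -2.8]))
top cup (0.82, array([ 593.1, -288.5,   -1.1]))
top slice_a (0.82, array([ 341.4, -181.5,    2.8])) (0.67, array([382.9, 252. ,  -1.5])) (0.65, array([ 7.431e+02,  2.583e+02, -7.000e-01]))
top snips (0.71, array([424.6, 407.5,   3.6]))
top bowl (0.59, array([632.5, 401.8,   0.9])) (0.35, array([ 345.4, -183.4,    3. ]))
top front_ball ValueError('it knows: bowl, check_weight, cup, front_knob_grip, jar, platform, platform_top, scale, side_knob_grip, slice, snips')
top side_ball ValueError('it knows: bowl, check_weight, cup, front_knob_grip, jar, platform, platform_top, scale, side_knob_grip, slice, snips')
{'camera_matrix': array([[413.63732811,   0.        , 280.22891941],
   
[... 1078 characters left out ...]
 front_ball ValueError('it knows: bowl, check_weight, cup, front_knob_grip, jar, platform, platform_top, scale, side_knob_grip, slice, snips')
side side_ball ValueError('it knows: bowl, check_weight, cup, front_knob_grip, jar, platform, platform_top, scale, side_knob_grip, slice, snips')
{'camera_matrix': array([[393.59603674,   0.        , 285.46555356],
       [  0.        , 393.59603674, 211.82938767],
       [  0.        ,   0.        ,   1.        ]]), 'k1': -0.08678606675763594, 'R': array([[-0.77490434, -0.63207565, -0.00190355],
       [-0.36576478,  0.45086787, -0.81420777],
       [ 0.51549916, -0.63023689, -0.58057048]]), 't': array([422.36010033, 269.98042505, 971.26338487])}
1.1
```

Run:
```python
import cv2,numpy as np
a=cv2.imread('pics/top0.png')
cv2.imwrite('pics/topc.png',cv2.resize(a[90:290,170:370],None,fx=3,fy=3,interpolation=cv2.INTER_CUBIC))
```

```text
(no output)
```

View pics/top0.png

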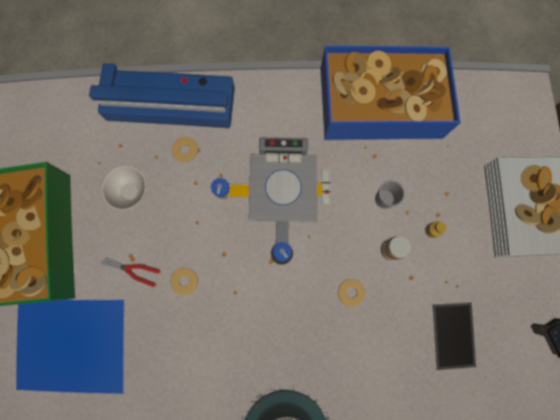

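View pics/topc.png

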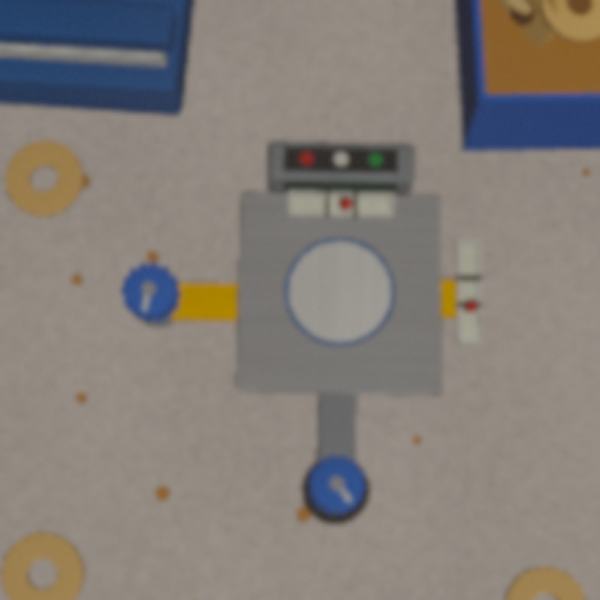

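The picture shows the scale at (283,187) px, the front knob at (283,253), the side knob at (220,188) and the weight at (437,229). In the crop, the front ball at (471,306) sits on its lower (-x) mark. The side ball at (346,203) is near the middle. I'll take a closer look with the wrist camera.

Run:
```python
from h import *
robot.movep([560,-10,330],down(np.pi/2))
ci=viewer.camera_info('wrist'); R=np.array(ci['R']);t=np.array(ci['t'])
print('cam',-R.T@t,R.round(2).tolist(),robot.observe()['t'],robot.observe()['joints'])
im=snap('wrist','w0.png')
for n in ['platform_top','front_knob_grip','side_knob_grip']: print(n,find(n,'wrist'))
```

```text
cam [560.41762796  56.92005873 499.56310215] [[1.0, -0.0, -0.0], [-0.0, -0.97, 0.25], [-0.0, -0.25, -0.97]] 3.4417 [ 0.45519797  0.28308368 -0.60731101  1.65406229  0.16852353  1.25794218
 -0.18811812]
platform_top [(0.64, array([610.9, -14.9,  75.6])), (0.59, array([611.4, -10.7,   4. ]))]
front_knob_grip [(0.87, array([449.2,  -3. ,  58.8]))]
side_knob_grip [(0.64, array([615.9, 150.3,  55.8]))]
```

View pics/w0.png

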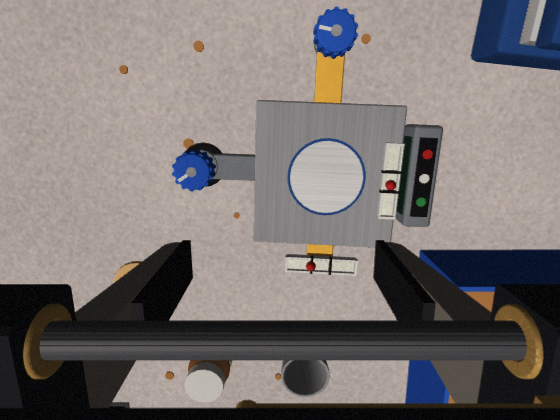

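The front ball is on its -x mark, at (311,266). Its knob pointer reads about -0.6 rad from the -x direction. The side ball at (391,185) is about 4 mm toward -y, so the side knob is at about +0.17. I'll turn the front knob clockwise by about 0.58.

```bash
cat >> h.py <<'E'
def turn(c,yaw0,dth,z=47,newt=20):
    """grip knob at c with tool yaw0, turn clockwise by dth"""
    robot.movep([c[0],c[1],150],down(yaw0)); grip(0.72)
    robot.servo_line([c[0],c[1],z],120)
    print('pre',robot.observe()['contact_force'].round(1))
    grip(0.0,newt); s=robot.observe(); print('grip w',s['grip_width'],s['contact_force'].round(1),s['wrist_torque'].round(2))
    for k in (.5,1.): robot.servo_line([c[0],c[1],z],40,rotation=down(yaw0-dth*k))
    robot.hold(.2); s=robot.observe(); print('turned',s['contact_force'].round(1),s['wrist_torque'].round(2),s['t'],s['tcp_rot'])
    grip(0.72); robot.servo_line([c[0],c[1],150],150)
E
python3 - <<'E'
from h import *
for y in (0,.0-.6,np.pi,np.pi-.6,np.pi+.3): 
    q=kin.ik([451.5,-2.5,47],down(y)); print(y,None if q is None else np.round(q,2))
y0=np.pi+.3
q=kin.ik([451.5,-2.5,150],down(y0))
if q is None: y0=.3
turn([451.5,-2.5],y0,.58)
E
```

```text
0 [ 0.19  0.44 -0.3   2.18  0.24  0.56 -1.86]
-0.6 [ 0.12  0.43 -0.22  2.18  0.17  0.55 -2.4 ]
3.141592653589793 [ 0.52  0.53 -0.7   2.16  0.57  0.65  0.98]
2.541592653589793 [ 0.45  0.5  -0.62  2.16  0.5   0.62  0.45]
3.441592653589793 [ 0.55  0.54 -0.73  2.16  0.6   0.66  1.26]
pre [-0.4 -0.3  0.5]
grip w 0.47220690514731006 [ 0.7 -4.3  4.5] [-0.82 -0.28  0.02]
turned [ 0.7 -6.6  5.6] [-1.31 -0.26 -0.15] 8.2083 [ 4.41088357e-01  3.10935868e+00 -2.73982609e-03]
```

Run:
```python
from h import *
robot.movep([560,20,330],down(np.pi/2))
im=snap('wrist','w1.png')
ci=viewer.camera_info('wrist'); R=np.array(ci['R']);t=np.array(ci['t'])
for n in ['platform_top','front_knob_grip','side_knob_grip','scale']: print(n,find(n,'wrist'))
def px(X):
    c=R@np.array(X)+t; s=c[:2]/c[2]; s=s*(1+ci['k1']*(s@s)); K=ci['camera_matrix']; return (K@[*s,1])[:2]
im=im[:,:,::-1]; out=[]
for X in ([451,-2,74],[615,151,74],[686,-11,85],[612,-118,85]):
    u,v=px(X).astype(int); print(u,v); v0=max(v-35,0);u0=max(u-45,0); c=im[v0:v0+70,u0:u0+90]; out.append(cv2.resize(c,(400,300),interpolation=cv2.INTER_CUBIC))
cv2.imwrite('pics/c1.png',np.vstack([np.hstack(out[:2]),np.hstack(out[2:])]))
```

```text
platform_top [(0.68, array([615.1, -12.3,  75.6]))]
front_knob_grip [(0.66, array([450.5,  -1. ,  61.8]))]
side_knob_grip [(0.6, array([618.4, 148.2,  58.3]))]
scale [(0.61, array([614.8, -13.2,   4.8]))]
192 195
334 58
390 205
325 288
```

View pics/c1.png

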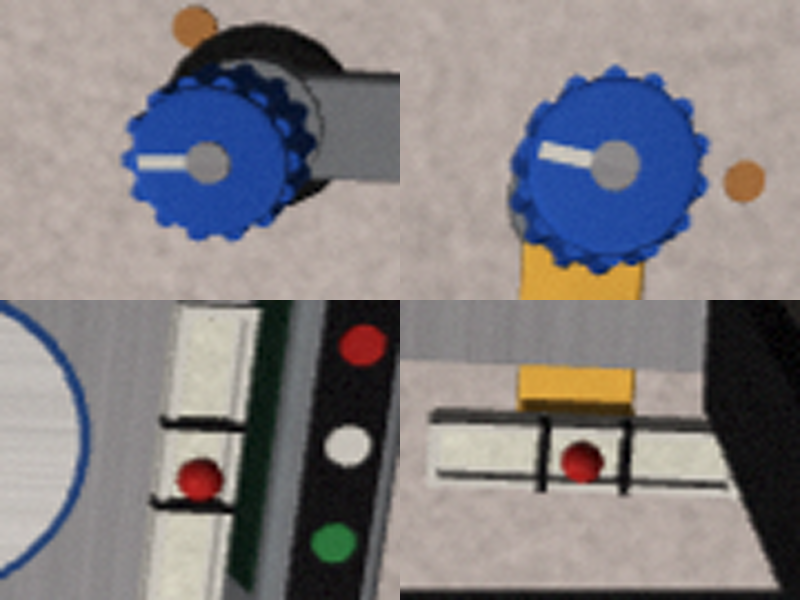

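Top left, the front knob pointer is straight at -x. Bottom right, the front ball is centred. Bottom left, the side ball is about 4 mm off centre toward -y. I'll turn the side knob counterclockwise by 0.18.

Run:
```python
from h import *
turn([616.5,150.5],np.pi/2-.1,-.18)
robot.movep([560,20,330],down(np.pi/2))
im=snap('wrist','w2.png')
print(find('platform_top','wrist'))
ci=viewer.camera_info('wrist'); R=np.array(ci['R']);t=np.array(ci['t'])
im=im[:,:,::-1]; out=[]
for u,v in ((192,195),(334,58),(390,205),(325,288)):
    c=im[v-35:v+35,u-45:u+45]; out.append(cv2.resize(c,(400,300),interpolation=cv2.INTER_CUBIC))
cv2.imwrite('pics/c2.png',np.vstack([np.hstack(out[:2]),np.hstack(out[2:])]))
# now over the weight
robot.movep([500,-411,250],down(np.pi/2-.68))
snap('wrist','w3.png'); print('weight',find('check_weight','wrist'),find('jar','wrist'))
print(robot.observe()['t'],robot.observe()['joints'].round(2))
```

```text
pre [ 0.1 -0.2 -0.4]
grip w 0.473353156052213 [4.1 0.7 0.4] [-0.08 -0.9   0.03]
turned [ 4.9 -0.7  1.5] [-0.14 -1.26  0.13] 14.2083 [2.13384077 2.30337044 0.00319238]
[(0.77, array([613.5, -14.1,  73.9]))]
weight [(0.81, array([ 498.8, -413. ,    3.3]))] [(0.92, array([ 452.9, -290.3,    1.3]))]
18.35 [ 0.89  0.46 -0.35  1.55  0.17  1.15 -0.18]
```

View pics/c2.png

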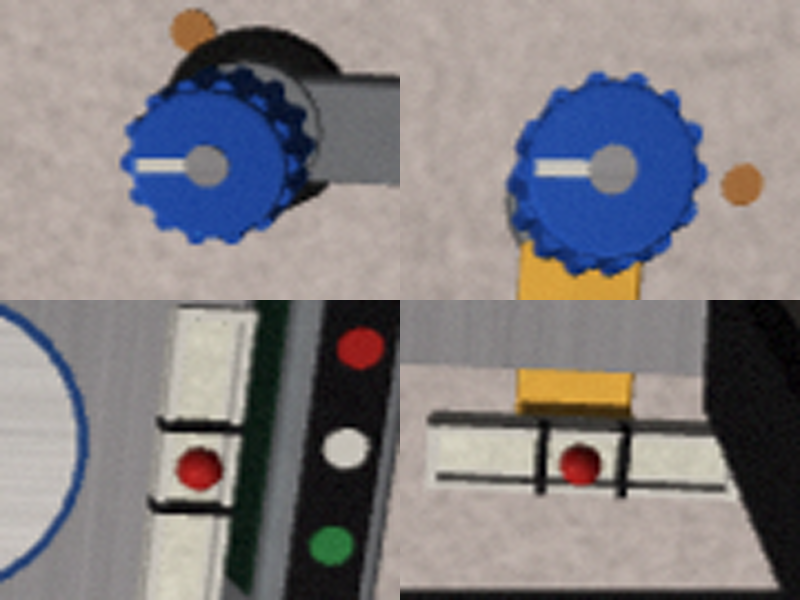

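View pics/w3.png

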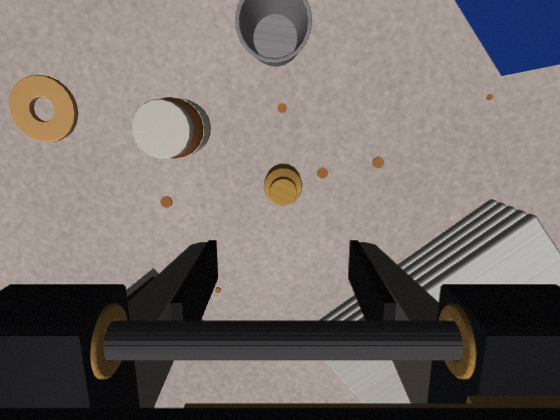

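Both balls now sit midway between their marks and both pointers are straight. In the wrist view the weight stands free at (283,185). I'll grasp it by the head.

Run:
```python
from h import *
x,y=499.5,-412; yw=np.pi/2-.68
grip(0.65); robot.servo_line([x,y,100],150); robot.servo_line([x,y,42],60)
print('pre',robot.observe()['contact_force'].round(1))
grip(0.0,30); s=robot.observe(); print('w',s['grip_width']*92,s['grip_force'],s['contact_force'].round(1),s['wrist_torque'].round(2))
robot.servo_line([x,y,80],60); robot.servo_line([x,y,200],150)
robot.hold(.2); s=robot.observe(); print('lift',s['grip_width']*92,s['grip_force'],s['contact_force'].round(1),s['t'])
robot.movep([613,-12,200],down(np.pi/2)); robot.hold(.3)
s=robot.observe(); f0=s['contact_force'][2]; print('over',s['grip_width']*92,f0)
robot.servo_line([613,-12,130],80); robot.hold(.2); f0=robot.observe()['contact_force'][2]
snap('side','s1.png'); print('weight',find('check_weight','side'),find('platform_top','side'))
z=124.
robot.servo_line([613,-12,z],20)
while z>114:
    robot.servo_line([613,-12,z],10); f=robot.observe()['contact_force'][2]
    if f-f0>1.5: break
    z-=.7
print('z',z,'f',f0,f,robot.observe()['t'])
im=cv2.imread('pics/s1.png'); 
snap('side','s2.png'); im=cv2.imread('pics/s2.png'); cv2.imwrite('pics/s2c.png',cv2.resize(im[100:300,180:430],None,fx=3,fy=3))
```

```text
pre [ 0.9 -0.9  0.2]
w 26.75343030904419 30.000213455641642 [-0.1  0.   0.5] [0.02 0.09 0.  ]
lift 26.874850027444772 29.998860911582597 [ 0.  -0.4 -5.2] 23.4583
over 26.796778758185912 -6.13877843295713
weight [(0.49, array([615.4, -10.9,  89. ]))] [(0.93, array([614.6, -10.8,  78.9]))]
z 117.69999999999997 f -5.04095113640745 -2.108153415666864 29.6167
```

View pics/s2c.png

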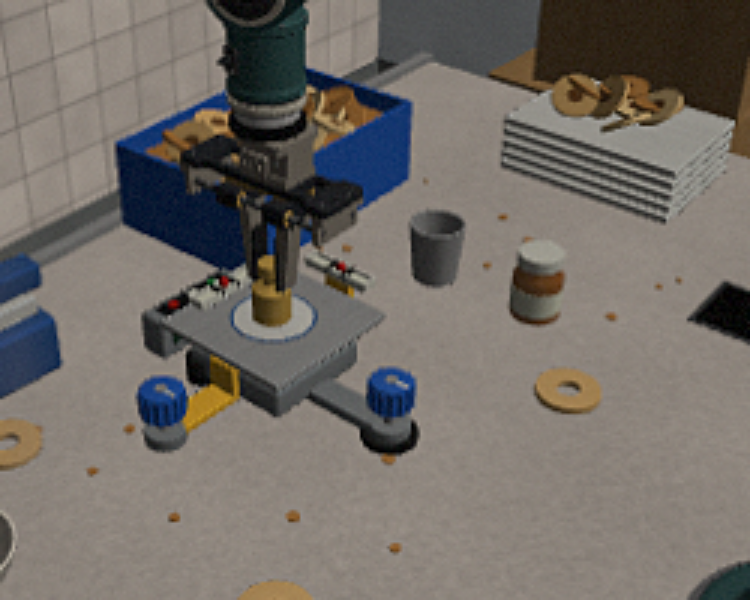

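The weight stands upright inside the circle at (272,305) in the crop. Contact came at the expected height, so I'll release, retreat and check.

Run:
```python
from h import *
z=robot.observe()['tcp_pos'][2]
grip(0.6); robot.hold(.2); robot.servo_line([613,-12,z+60],60); robot.servo_line([560,-10,330],150)
robot.hold(.5)
im=snap('wrist','w4.png'); print(find('check_weight','wrist'),find('platform_top','wrist'),robot.observe()['t'])
```

```text
[(0.77, array([613.2, -12.7,  76. ]))] [(0.6, array([615.6, -17.3,  75.9]))] 33.4833
```

View pics/w4.png

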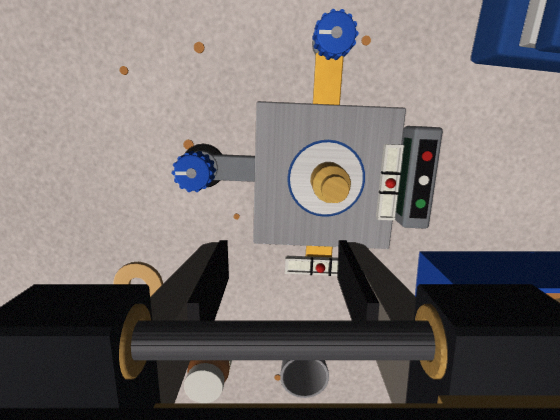

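The weight stands inside the circle at (330,182). Both balls, at (391,183) and (320,268), rest between their marks, so I'm handing in.

```bash
python3 -c "
from cell import robot
print(robot.job_done())"
```

```text
the job is handed in; nothing more can be done
None
```

I levelled the platform with both knobs, stood the check weight upright inside the circle about 5 mm or less from its centre, and handed the job in at about 33.5 s with both balls between their marks; no verdict came back.

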